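Load, bolt and arm the sprung test stage

TASK

Stand weights from the bench on the pan of the sprung test stage (or take some off) until the pointer rests on the long line of its scale with your hand clear, so that the keeper on the pan lines up with the bolt; then slide the bolt fully home into the keeper. After that, and not before, arm the stage at the switch box: lift the hinged cover right up, push the toggle all the way over to its other side, and shut the cover again. At the end every weight must stand upright, on the pan or on the bench, and the timer and the beaker must not have been disturbed.

Things in the scene. Friction and masses are not known exactly. Their poses are not given: they have to be found in the camera images.
- stage: fixed sprung test stage: steel foot 210x290x12 mm, grey spring housing, aluminium pan on top, barrel bolt on a pedestal at its -y side, and near the front left corner an aluminium scale post (34 mm wide, 134 mm high, centre x=-92, y=72 mm) with a line per 7 mm of pan travel, the target line long and thick. Origin on the bench under the middle of the housing; z up, -x its front
- pan (a joint): how far the pan has sunk, m: 0 unloaded, 0.048 at the bottom. A spring (350 N/m) carries it: a small weight lowers it 7 mm, the large one 14 mm. At 0.035 the pointer is at the long line and the keeper level with the bolt. It stays level wherever it is loaded
- pan_top (a point): centre of the pan's floor, axes as the stage's; 115 mm above the bench when unloaded, sinks with the pan. Square tray, 168 mm inside, rim 8 mm high; four weights stand in it about 80 mm apart. The keeper is a steel plate hanging from the pan's -y side, its slot 20 mm high and 22 mm wide
- bolt (a joint): travel of the bolt, m: 0 drawn back, 0.040 fully home. It slides along the stage's +y, has 2 N of friction and stays where it is left. It passes the keeper only if the pan is within about 4 mm of 0.035, and then locks the pan
- bolt_knob (a point): middle of the dark steel knob standing on the bolt: 22 mm in diameter and 22 mm high (93 to 115 mm above the bench), on a thinner stem above the 12 mm rod. It moves with the bolt; at home it is 140 mm from the stage's origin on its -y side, 50 mm from the pan's edge. Axes as the stage's
- switch_box: the fixed switch box: grey housing 100 (x) x 90 (y) x 45 mm high, with a grey hood-shaped cover (84x64x46 mm) hinged along its far (+x) edge over a steel toggle. Origin at the centre of its underside, z up, -x its front
- cover (a joint): angle of the cover, rad: 0 shut, 1.75 fully open (swung up and back past upright). Friction holds it at any angle; it takes about 1 N at the tab
- cover_hinge (a point): middle of the cover's hinge line, which runs along the switch box's y, 45 mm behind the box's centre and 50 mm above the bench
- cover_tab (a point): grip point on the cover's black lifting tab, a flat tab 30 mm wide (along the hinge), 8 mm thick, that sticks out 40 mm from the cover's front wall; this point is 28 mm out from that wall, 112 mm in front of the hinge and 22 mm above it when shut, and moves with the cover
- toggle (a joint): angle of the toggle, rad: 0 leaning to the box's +y (off), 0.8 leaning to its -y (armed). It stays where it is left; about 1 N at the tip moves it
- toggle_tip (a point): tip of the toggle: a steel ball of 13 mm on a 9 mm stem, pivoted on the top of the box 15 mm in front of its centre, 48 mm above the bench, with this point 36 mm from the pivot; its tip swings 28 mm along the box's y. Under the cover when that is shut
- weight_0: small stainless knob weight, 250 g (within 4 per cent): flat round body 50 mm in diameter and 16 mm high, a 14 mm neck, and on top a knob 24 mm in diameter from 27 to 42 mm above its underside; origin at the centre of its underside, z up along its axis. All small weights are alike. On the bench at first; one of weight_0, weight_1, weight_2 may be absent
- weight_1: small stainless knob weight, 250 g (within 4 per cent): flat round body 50 mm in diameter and 16 mm high, a 14 mm neck, and on top a knob 24 mm in diameter from 27 to 42 mm above its underside; origin at the centre of its underside, z up along its axis. All small weights are alike. On the bench at first; one of weight_0, weight_1, weight_2 may be absent
- weight_2: small stainless knob weight, 250 g (within 4 per cent): flat round body 50 mm in diameter and 16 mm high, a 14 mm neck, and on top a knob 24 mm in diameter from 27 to 42 mm above its underside; origin at the centre of its underside, z up along its axis. All small weights are alike. On the bench at first; one of weight_0, weight_1, weight_2 may be absent
- weight_3: small stainless knob weight, 250 g (within 4 per cent): flat round body 50 mm in diameter and 16 mm high, a 14 mm neck, and on top a knob 24 mm in diameter from 27 to 42 mm above its underside; origin at the centre of its underside, z up along its axis. All small weights are alike. On the pan at first; one of weight_3, weight_4 may be absent
- weight_4: small stainless knob weight, 250 g (within 4 per cent): flat round body 50 mm in diameter and 16 mm high, a 14 mm neck, and on top a knob 24 mm in diameter from 27 to 42 mm above its underside; origin at the centre of its underside, z up along its axis. All small weights are alike. On the pan at first; one of weight_3, weight_4 may be absent
- timer: bystander, white lab timer 58x66x18 mm at the left; origin under its middle
- beaker: bystander, empty small beaker 46 mm wide, 59 mm high, to the left of the stage; origin under its middle. (Tall fixed equipment stands at the back: from x = 0.47 m on where y is above 0.26 m, from x = 0.64 m on where y is between -0.02 and 0.13 m)
- big_weight: large stainless knob weight, 500 g (within 4 per cent), as heavy as two small ones: body 62 mm in diameter and 22 mm high, a 16 mm neck, and on top a knob 26 mm in diameter from 35 to 52 mm above its underside; origin at the centre of its underside, z up. On the bench at first

How it is judged:
On the way, in this order (a step that is already met when the one before it is completed fails the run):
1. the pan rests within 3 mm of the long line with the robot's hand off everything (value of joint pan between 0.032 and 0.038 m and contact force between the fingers and anything else below 0.3 N and velocity of joint pan between -0.01 and 0.01 m/s), for 0.5 s.
2. the bolt is home in the keeper (at least 36 of 40 mm), the pan still at the line (value of joint pan between 0.032 and 0.038 m and value of joint bolt above 0.036 m), for 0.2 s.
3. the cover is lifted (beyond 1.2 rad) (value of joint bolt above 0.036 m and value of joint cover above 1.2 rad), for 0.2 s.
4. the toggle is pushed over (beyond 0.65 rad) (value of joint toggle above 0.65 rad), for 0.2 s.
5. the cover is shut again (below 0.08 rad) (value of joint cover below 0.08 rad and value of joint toggle above 0.65 rad), for 0.2 s.
At the end, for the whole second after the job is handed in: pan within 3 mm of the long line (sunk 32 to 38 mm), bolt at least 36 mm of its 40 mm home, toggle beyond 0.65 rad, cover below 0.08 rad, every weight upright (within 0.15 rad) and at rest, either on the pan or on the bench (all of step 2 and all of step 5 and angle between each of weight_0, weight_1, weight_2, big_weight, weight_3, weight_4's own z axis and vertical below 0.15 rad and linear speed of each of weight_0, weight_1, weight_2, big_weight, weight_3, weight_4 below 0.02 m/s and (height (world z) of weight_0 below 0.012 m or (x of weight_0 in the frame of pan_top between -0.085 and 0.085 m and y of weight_0 in the frame of pan_top between -0.085 and 0.085 m)) and (height (world z) of weight_1 below 0.012 m or (x of weight_1 in the frame of pan_top between -0.085 and 0.085 m and y of weight_1 in the frame of pan_top between -0.085 and 0.085 m)) and (height (world z) of weight_2 below 0.012 m or (x of weight_2 in the frame of pan_top between -0.085 and 0.085 m and y of weight_2 in the frame of pan_top between -0.085 and 0.085 m)) and (height (world z) of big_weight below 0.012 m or (x of big_weight in the frame of pan_top between -0.085 and 0.085 m and y of big_weight in the frame of pan_top between -0.085 and 0.085 m)) and (height (world z) of weight_3 below 0.012 m or (x of weight_3 in the frame of pan_top between -0.085 and 0.085 m and y of weight_3 in the frame of pan_top between -0.085 and 0.085 m)) and (height (world z) of weight_4 below 0.012 m or (x of weight_4 in the frame of pan_top between -0.085 and 0.085 m and y of weight_4 in the frame of pan_top between -0.085 and 0.085 m))); the robot touches nothing.
It fails at once if the timer is pushed more than 3 cm (distance of timer from where it was at the start of the episode above 0.03 m).
It fails at once if the beaker is pushed more than 3 cm (distance of beaker from where it was at the start of the episode above 0.03 m).
Of weight_0, weight_1, weight_2 only 2 to 3 are there at a start; the rules pass over those that are not, and their reading is None.
Of weight_3, weight_4 only 1 to 2 are there at a start; the rules pass over those that are not, and their reading is None.
At some moment in a run one of weight_0, weight_1, weight_2, weight_3, weight_4 may be knocked a few centimetres aside while the robot is not near it.
It also fails if it takes over 208 s, if anything falls off the work surface, if the arm or the gripper's body presses on something with over 40 N, if the wrist force passes 120 N, or if a joint passes its speed limit or range.

ROBOT

A 7-joint arm with a two-finger parallel gripper is mounted at the origin on a cart in front of the work surface, level with it; the furniture and walls round the work are solid. World frame = base frame: x ahead of the robot, y to its left, z up, the work surface at z = 0. Lengths are in m, angles in rad, forces in N, time in s.
With the tool pointing down it reaches from about 0.4 to 0.85 m from the base axis. Payload 10.4 kg.
Tool frame: the origin (TCP) lies at the very end of the fingers, on their centre line; the grasp point (between the pads) lies 19 mm behind it; z points along the fingers, y is the line along which they close (so a half turn about z gives the same grasp; the last joint's range is limited). The gripper opens to 85 mm and grips with 20 to 120 N. Pads are 22 mm wide; open, the fingers measure 114 mm over their backs; the gripper's body (76 mm by 85 mm) begins 54 mm behind the grasp point. The pads swing forward as they close: fully open they stand 13 mm farther back than shut.
Start: joints at [1.191, 0.332, -0.065, 1.46, 0.022, 1.35, -0.088], TCP at [0.218, -0.586, 0.231] pointing down, gripper open.
Joint ranges: [-2.6, 2.6], [-0.5, 2.12], [-1.47, 1.34], [0.16, 2.42], [-1.27, 4.41], [0.06, 2.06], [-2.6, 2.6]. Speed limits (rad/s): [2.22, 2.22, 2.79, 2.79, 3.14, 3.14, 3.14].

INTERFACE

Orientations are given as a unit quaternion [x, y, z, w].
In Python, from workcell import manip, optics gives the robot as it stands.
- The arm moves only by the tool jog_arm, never from a script. Its arguments are lists of equal length, an entry for each row: "dr": the turn, a rotation vector about the tool's x, y, z normalised to -1 to 1, where 1 is 4 degrees, a list of three; "translation": the shift along the tool's x, y, z normalised to -1 to 1, where 1 is 0.025 m, a list of three; "jaw": the opening, from 0 (shut) to 1 (fully open). A call has 1 to 10 rows; each row shifts and turns the commanded pose from where the row before left it, along the tool's axes as they then stand; what a row does not reach is not made up. A row lasts 1/10 s, in which the tool goes at most 50 mm and 8.59 degrees, less where a joint would pass 70% of its speed; a pose out of reach is approached as far as the arm can. A call with a number of a shift or a turn outside -1 to 1 is refused whole. A call with a gripper value outside its range is refused whole. The fingers move at their own pace and stop on an object; "squeeze" is the grip in N (left out, the last holds). Time passes only in rows, so rows that do not move let the fingers close. It gives the time, the measured TCP pose, the force, the opening and the grip force at its end, in the units of the state.
- manip.get_obs(): the state, without advancing time (a new reading comes with each control period).
- optics.camera(name): name is "scene" or "top" or "wrist"; returns a dict with "color" (480x640x3 uint8, red, green, blue), "mtx" (3x3 intrinsics, pixels), "k1" (the pictures are not rectified: a ray, as slopes to the right and down, at radius r is drawn at 1 + k1 r^2 times it, then the intrinsics apply), "R" (3x3) and "t" (3): a world point X has camera coordinates R X + t. Camera axes: x right, y down, z forward; pixel columns grow to the right and rows downward; lengths in m; the calibration is good to about 2 mm. A picture is of the moment at which its call begins. There is no depth.
- manip.hand_in(): hands the job in; it is judged then, once.
The state is a dict: "clock": time; "joint_pos": joint angles; "joint_velocities": joint speeds; "tau": joint torques, N m; "position": TCP position; "ee_rot": TCP orientation; "ft_force": force on the tool from outside, world axes, zero at the start; "torque": the same for the moment, N m; "grip_width": opening from 0.0 (shut) to 1.0 (fully open); "grasp_force": force on a finger pad.
Only numpy, scipy, OpenCV 4.12 (cv2) and the standard library are available. Lean on these libraries where they do the work, as an engineer would, in place of code of your own. Each camera call takes 0.05 s, during which the arm holds its last target. There are 200 camera calls.

## Working session

There is one attempt and no reset: what is moved stays moved. The work goes in short steps, Python scripts to look and compute and a tool call to move; the robot and the scene stay as the last step left them, time stands still between calls to the robot, and variables do not carry over. Pictures are saved under pics/ and viewed, at most 18 in all, crops included, and the job is handed in when it is done.

Besides the shell and the picture viewer there is one more tool, called after "Emit:" as name(argument=value, ...) on one line, values as JSON. jog_arm: Moves the arm, as the interface text tells. Scaled input: -1 to 1 covers 0.025 m each way for a shift and 4 degrees each way for a turn. Its arguments: {"type":"object","properties":{"dr":{"type":"array","items":{"type":"array","items":{"type":"number"}}},"translation":{"type":"array","items":{"type":"array","items":{"type":"number"}}},"jaw":{"type":"array","items":{"type":"number"}},"squeeze":{"type":"number"}},"required":["dr","translation","jaw"]}

```bash
mkdir -p pics; ls
cat > h.py <<'E'
import numpy as np, cv2
from workcell import manip, optics
def cam(n,f):
    c=optics.camera(n); cv2.imwrite('pics/'+f+'.png',c['color'][:,:,::-1])
    np.savez('pics/'+f+'.npz',**{k:c[k] for k in('mtx','k1','R','t','color')}); return c
def ld(f): return np.load('pics/'+f+'.npz')
def ray(c,u,v):
    d=np.array([float(c['k1']),0,0,0,0])
    p=cv2.undistortPoints(np.array([[[u,v]]],float),c['mtx'],d)[0,0]
    R=c['R'];o=-R.T@c['t'];return o,R.T@np.array([p[0],p[1],1])
def atz(c,u,v,z):
    o,d=ray(c,u,v);return o+d*(z-o[2])/d[2]
def proj(c,X):
    d=np.array([float(c['k1']),0,0,0,0])
    return cv2.projectPoints(np.array(X,float).reshape(-1,1,3),cv2.Rodrigues(c['R'])[0],c['t'],c['mtx'],d)[0][:,0]
E
python3 - <<'E'
from h import *
print(manip.get_obs())
for n in('scene','top'):
    c=cam(n,n+'0');print(n,-c['R'].T@c['t'],c['R'],c['mtx'],c['k1'])
E
```

```text
pics
{'clock': 0.0, 'joint_pos': array([ 1.19139021,  0.33286218, -0.06473247,  1.46094346,  0.02158347,
        1.34989303, -0.08847223]), 'joint_velocities': array([-2.34004151e-04, -6.86662119e-05,  2.33834243e-04, -9.58406547e-05,
       -2.14668394e-03, -1.28176747e-03, -1.81805791e-03]), 'tau': array([-7.41400399e-04, -6.25453949e+01,  4.84551047e-02, -3.91606092e+01,
        1.62131398e-02,  1.00142491e-02,  1.13292663e-05]), 'position': array([ 0.2181893 , -0.58527706,  0.23052104]), 'ee_rot': array([ 9.84121361e-01,  1.77495492e-01, -1.44342949e-04, -6.90676833e-04]), 'ft_force': array([-0.14045155, -0.43090529,  0.00415266]), 'torque': array([ 0.01978196, -0.02611662, -0.00305708]), 'grasp_force': 0.0, 'grip_width': 1.0030374624708813}
scene [-0.41048948 -0.70877431  1.29416696] [[ 0.59090754 -0.80658996 -0.01552161]
 [-0.58059706 -0.41182944 -0.70235573]
 [ 0.56012082  0.42403909 -0.71165688]] [[607.77044719   0.         310.22952788]
 [  0.         607.77044719 232.09195053]
 [  0.           0.           1.        ]] -0.10976042170876277
top [0.33891654 0.00966235 1.04866519] [[ 0.02274424 -0.99937766  0.02696285]
 [-0.98759633 -0.02665083 -0.15473594]
 [ 0.15535823 -0.02310906 -0.98758787]] [[435.48656442   0.         319.5916992 ]
 [  0.         435.48656442 243.18359594]
 [  0.           0.           1.        ]] -0.001544296628758137
```

View pics/top0.png

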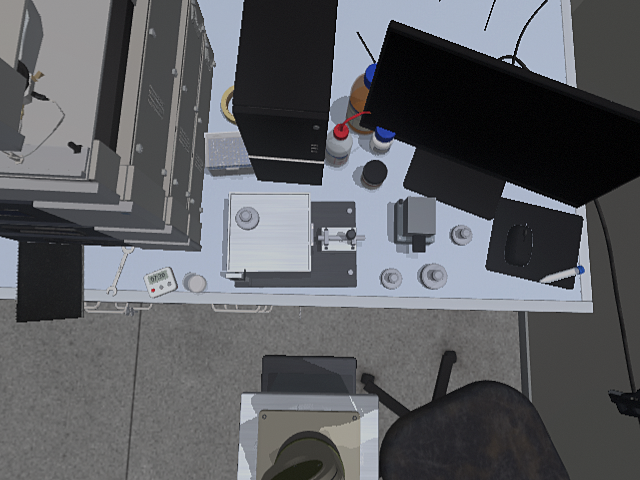

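View pics/scene0.png

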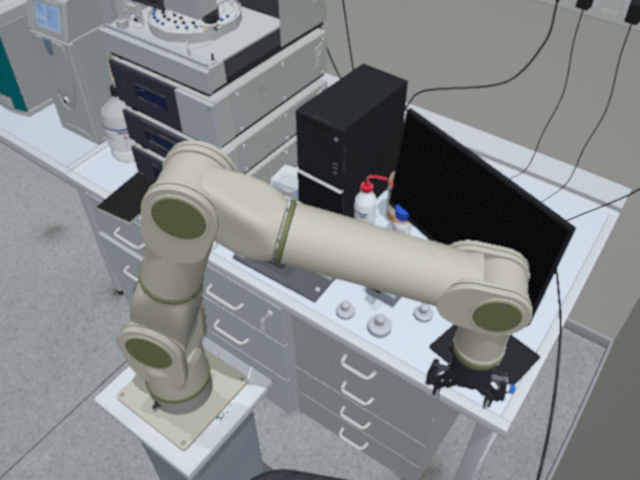

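The top view shows one small weight on the pan at (247,216), small weights on the bench at (391,278) and (461,234), and the big one at (432,275). The switch box is at (416,220) and the bolt knob near (351,235). The pan needs 5 units: the 1 already there, plus big (2), plus two small ones.

Run:
```python
from h import *
im=cv2.imread('pics/top0.png')[175:305,140:490]
cv2.imwrite('pics/crop0.png',cv2.resize(im[:,70:],(800,371),interpolation=cv2.INTER_CUBIC))
```

```text
(no output)
```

View pics/crop0.png

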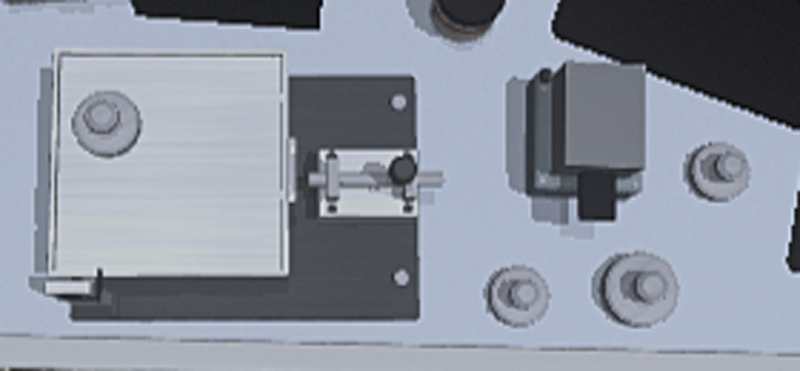

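Run:
```python
from h import *
c=ld('top0')
def P(n,u,v,z): print(n,np.round(atz(c,210+u/2.857,175+v/2.857,z),4))
P('s1',523,291,.042);P('s1b',517,296,.016);P('big',651,285,.052);P('bigb',640,290,.022);P('s2',730,165,.042);P('s2b',719,172,.016);P('p',101,116,.15)
P('knob',403,165,.115)
P('footBR',415,76,.012);P('footFR',418,319,.012);P('footFL',70,318,.012)
P('panFL',52,274,.116);P('panFR',288,275,.116);P('panBR',288,50,.116);P('panBL',57,50,.116)
P('tabtipL',579,220,.076);P('tabtipR',615,220,.076)
P('covFL',555,168,.091);P('covFR',644,168,.091);P('covBR',645,64,.091);P('covBL',567,62,.091)
P('boxFL',530,193,.045);P('boxFR',641,193,.045)
```

```text
s1 [ 0.4227 -0.1864  0.042 ]
s1b [ 0.4206 -0.1864  0.016 ]
big [ 0.4293 -0.2884  0.052 ]
bigb [ 0.4276 -0.288   0.022 ]
s2 [ 0.5316 -0.3594  0.042 ]
s2b [ 0.5303 -0.3593  0.016 ]
p [0.5347 0.1459 0.15  ]
knob [ 0.5107 -0.0804  0.115 ]
footBR [ 0.6076 -0.0997  0.012 ]
footFR [ 0.3997 -0.1043  0.012 ]
footFL [0.3935 0.184  0.012 ]
panFL [0.4205 0.1816 0.116 ]
panFR [0.4242 0.0053 0.116 ]
panBR [0.5983 0.0098 0.116 ]
panBL [0.593  0.1873 0.116 ]
tabtipL [ 0.4774 -0.2246  0.076 ]
tabtipR [ 0.4781 -0.2534  0.076 ]
covFL [ 0.516  -0.2025  0.091 ]
covFR [ 0.518 -0.273  0.091]
covBR [ 0.6024 -0.2753  0.091 ]
covBL [ 0.6022 -0.2127  0.091 ]
boxFL [ 0.5031 -0.1919  0.045 ]
boxFR [ 0.5056 -0.2837  0.045 ]
```

Emit:
jog_arm(dr=[[0,0,0.852],[0,0,0.852],[0,0,0.852],[0,0,0.852],[0,0,0.852],[0,0,0.852],[0,0,0],[0,0,0],[0,0,0],[0,0,0]], translation=[[1,0,0],[1,0,0],[1,0,0],[1,0,0],[1,0,0],[1,0,0],[1,-1,0],[1,-1,0],[1,-1,0],[1,-1,0]], jaw=[0.6,0.6,0.6,0.6,0.6,0.6,0.6,0.6,0.6,0.6], squeeze=40)

```text
clock: 1.1
position: [0.4651, -0.4536, 0.2309]
ee_rot: [1.0, -0.0, -0.0, -0.0]
ft_force: [1.4, -1.2, -0.4]
grip_width: 0.6
grasp_force: 0.0
```

Emit:
jog_arm(dr=[[0,0,0],[0,0,0],[0,0,0],[0,0,0],[0,0,0],[0,0,0]], translation=[[0.66,-0.94,0.8],[0.66,-0.94,0.8],[0.66,-0.94,0.8],[0.66,-0.94,0.8],[0,0,0],[0,0,0]], jaw=[0.6,0.6,0.6,0.6,0.6,0.6])

```text
clock: 1.7
position: [0.5303, -0.3601, 0.1506]
ee_rot: [1.0, 0.001, -0.001, -0.0]
ft_force: [-1.8, -0.7, 0.1]
grip_width: 0.598
grasp_force: 0.0
```

Run:
```python
from h import *
print(manip.get_obs()['position'])
c=cam('wrist','w1'); print(-c['R'].T@c['t'], proj(c,[[.5316,-.3594,.042],[.5303,-.3593,.016]]))
```

```text
[ 0.53030462 -0.360071    0.15056297]
[ 0.59636388 -0.36127553  0.29259695] [[318.390431   235.67662766]
 [318.51433337 228.99745449]]
```

View pics/w1.png

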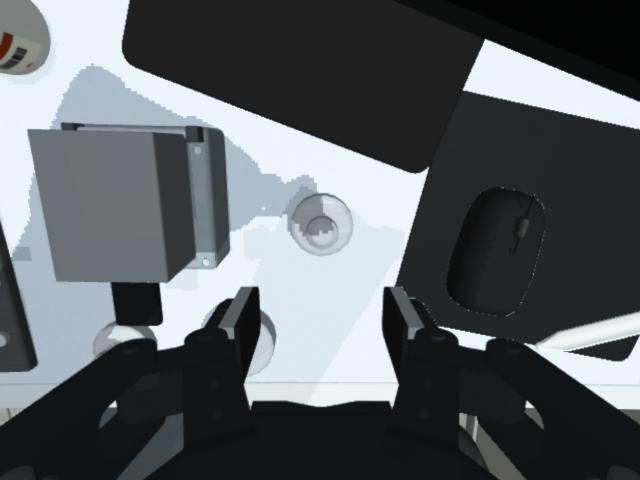

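The wrist view shows the small weight's knob at (322,232), within about 2 mm of the top-camera measurement. Descend and grip.

Emit:
jog_arm(dr=[[0,0,0],[0,0,0],[0,0,0],[0,0,0],[0,0,0],[0,0,0],[0,0,0],[0,0,0],[0,0,0],[0,0,0]], translation=[[0.08,0.04,1],[0,0,1],[0,0,1],[0,0,1],[0,0,0.8],[0,0,0.4],[0,0,0],[0,0,0],[0,0,0],[0,0,0]], jaw=[0.6,0.6,0.6,0.6,0.6,0.6,0.6,0.2,0.1,0.1])

```text
clock: 2.75
position: [0.5332, -0.3625, 0.0231]
ee_rot: [1.0, -0.0, 0.001, 0.001]
ft_force: [-1.2, 1.9, 7.3]
grip_width: 0.261
grasp_force: 39.2
```

Emit:
jog_arm(dr=[[0,0,0],[0,0,0],[0,0,0],[0,0,0],[0,0,0],[0,0,0],[0,0,0],[0,0,0],[0,0,0],[0,0,0]], translation=[[0,0,0],[0,0,0],[0,0,0],[0,0,-0.5],[0,0,-1],[0,0,-1],[0,0,-1],[0,0,-1],[0,0,-1],[0,0,-1]], jaw=[0.1,0.1,0.1,0.1,0.1,0.1,0.1,0.1,0.1,0.1])

```text
clock: 3.75
position: [0.5321, -0.3616, 0.1857]
ee_rot: [1.0, 0.0, 0.0, 0.0]
ft_force: [0.7, -0.1, -2.1]
grip_width: 0.262
grasp_force: 39.5
```

Emit:
jog_arm(dr=[[0,0,0],[0,0,0],[0,0,0],[0,0,0],[0,0,0],[0,0,0],[0,0,0],[0,0,0],[0,0,0],[0,0,0]], translation=[[0,-1,0],[0,-1,0],[0,-1,0],[0.1,-1,0],[0.1,-1,0],[0.1,-1,0],[0.1,-1,0],[0.1,-1,0],[0.1,-1,0],[0.1,-1,0]], jaw=[0.1,0.1,0.1,0.1,0.1,0.1,0.1,0.1,0.1,0.1])

```text
clock: 4.75
position: [0.5497, -0.1108, 0.1846]
ee_rot: [1.0, -0.0, 0.0, 0.0]
ft_force: [0.6, 0.5, -2.8]
grip_width: 0.258
grasp_force: 39.7
```

Emit:
jog_arm(dr=[[0,0,0],[0,0,0],[0,0,0],[0,0,0],[0,0,0],[0,0,0],[0,0,0],[0,0,0],[0,0,0],[0,0,0]], translation=[[0,-1,0],[0,-1,0],[0,-1,0],[0,-1,0],[0,-1,0],[0,-1,0],[0,-0.8,0],[0,0,0],[0,0,0.3],[0,0,0.4]], jaw=[0.1,0.1,0.1,0.1,0.1,0.1,0.1,0.1,0.1,0.1])

```text
clock: 5.75
position: [0.5501, 0.057, 0.1662]
ee_rot: [1.0, -0.001, 0.0, 0.0]
ft_force: [0.1, -0.2, -2.9]
grip_width: 0.263
grasp_force: 39.7
```

Run:
```python
from h import *
print(manip.get_obs()['position'],manip.get_obs()['ft_force'])
c=cam('wrist','w2')
```

```text
[0.55012457 0.05702292 0.16621734] [ 0.05949523 -0.24546437 -2.86879475]
```

View pics/w2.png

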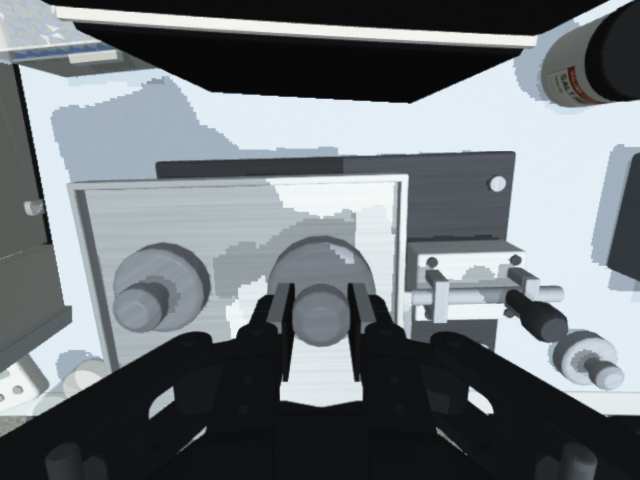

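The wrist view shows the weight held upright over the right rear of the pan, clear of the rim. Lower and release.

Emit:
jog_arm(dr=[[0,0,0],[0,0,0],[0,0,0],[0,0,0],[0,0,0],[0,0,0],[0,0,0],[0,0,0],[0,0,0],[0,0,0]], translation=[[0,0,0.6],[0,0,0.5],[0,0,0.3],[0,0,0.15],[0,0,0],[0,0,0],[0,0,0],[0,0,0],[0,0,0],[0,0,-0.5]], jaw=[0.1,0.1,0.1,0.1,0.1,0.3,0.45,0.55,0.55,0.55])

```text
clock: 6.8
position: [0.549, 0.058, 0.1393]
ee_rot: [1.0, 0.0, -0.001, 0.0]
ft_force: [-0.5, 0.3, 0.7]
grip_width: 0.55
grasp_force: 0.0
```

Emit:
jog_arm(dr=[[0,0,0],[0,0,0],[0,0,0],[0,0,0],[0,0,0],[0,0,0],[0,0,0],[0,0,0],[0,0,0],[0,0,0]], translation=[[0,0,-0.8],[0,0,-1],[-0.5,1,-0.8],[-1,1,0],[-1,1,0],[-1,1,0],[-0.5,1,0],[0,1,0],[0,1,0],[0,1,0]], jaw=[0.6,0.6,0.6,0.6,0.6,0.6,0.6,0.6,0.6,0.6])

```text
clock: 7.8
position: [0.45, -0.1428, 0.2064]
ee_rot: [1.0, 0.0, 0.001, 0.0]
ft_force: [0.6, -0.0, -0.5]
grip_width: 0.602
grasp_force: 0.0
```

Run:
```python
from h import *
print(manip.get_obs()['position'])
for i in range(2): c=cam('wrist','w3')
im=c['color']; print(-c['R'].T@c['t'], proj(c,[[.4227,-.1864,.042],[.4293,-.2884,.052]]))
```

```text
[ 0.44995767 -0.14281225  0.20639151]
[ 0.51513249 -0.14839181  0.34840252] [[363.63806692 250.95881236]
 [485.55760191 246.49781275]]
```

View pics/w3.png

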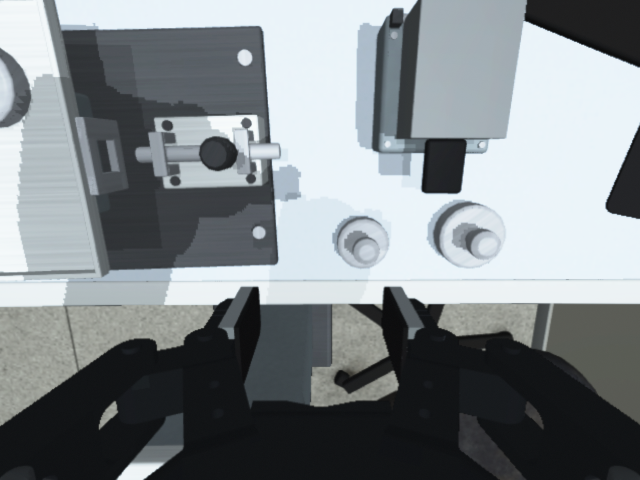

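The wrist view shows the small weight's knob at (366,250), the big knob at (486,244), the bolt knob's top at (217,153) and the tab's end at (422–462,192).

Run:
```python
from h import *
c=ld('w3')
for n,u,v,z in [('s1',366,250,.042),('big',486,244,.052),('knob',217,153,.115),('tabL',422,191,.076),('tabR',462,192,.076),('tabrootL',427,140,.076),('tabrootR',467,140,.076),('coverFL',398,138,.091),('coverFR',505,138,.091)]: print(n,atz(c,u,v,z).round(4))
print(manip.get_obs()['position'])
```

```text
s1 [ 0.4236 -0.1885  0.042 ]
big [ 0.4315 -0.2885  0.052 ]
knob [ 0.509  -0.0839  0.115 ]
tabL [ 0.4798 -0.2246  0.076 ]
tabR [ 0.4789 -0.2546  0.076 ]
tabrootL [ 0.5166 -0.2256  0.076 ]
tabrootR [ 0.5163 -0.2543  0.076 ]
coverFL [ 0.5179 -0.2015  0.091 ]
coverFR [ 0.5173 -0.274   0.091 ]
[ 0.44959397 -0.14514473  0.20606123]
```

Emit:
jog_arm(dr=[[0,0,0],[0,0,0],[0,0,0],[0,0,0],[0,0,0],[0,0,0],[0,0,0],[0,0,0],[0,0,0],[0,0,0]], translation=[[-0.52,0.86,0.5],[-0.52,0.86,1],[0,0,1],[0,0,1],[0,0,1],[0,0,1],[0,0,1],[0,0,0.5],[0,0,0.15],[0,0,0]], jaw=[0.6,0.6,0.6,0.6,0.6,0.6,0.6,0.6,0.6,0.6])

```text
clock: 8.9
position: [0.4243, -0.1847, 0.0268]
ee_rot: [1.0, 0.0, 0.0, 0.0]
ft_force: [-1.0, -0.4, -0.1]
grip_width: 0.599
grasp_force: 0.0
```

Emit:
jog_arm(dr=[[0,0,0],[0,0,0],[0,0,0],[0,0,0],[0,0,0],[0,0,0],[0,0,0]], translation=[[0,0,0],[0,0,0],[0,0,0],[0,0,0],[0,0,0],[0,0,-0.5],[0,0,-0.5]], jaw=[0.3,0.1,0.1,0.1,0.1,0.1,0.1])

```text
clock: 9.6
position: [0.4237, -0.1847, 0.0524]
ee_rot: [1.0, -0.0, -0.0, -0.0]
ft_force: [0.1, 0.4, -2.0]
grip_width: 0.259
grasp_force: 39.4
```

Emit:
jog_arm(dr=[[0,0,0],[0,0,0],[0,0,0],[0,0,0],[0,0,0],[0,0,0],[0,0,0],[0,0,0],[0,0,0],[0,0,0]], translation=[[0,0,-1],[0,0,-1],[0,-1,-1],[0,-1,-1],[0.2,-1,-1],[0.2,-1,-0.1],[0.2,-1,-0.1],[0.2,-1,-0.1],[0.2,-1,-0.1],[0.2,-1,-0.1]], jaw=[0.1,0.1,0.1,0.1,0.1,0.1,0.1,0.1,0.1,0.1])

```text
clock: 10.6
position: [0.4538, 0.0163, 0.1901]
ee_rot: [1.0, 0.0, 0.001, 0.0]
ft_force: [-0.5, -0.4, -2.8]
grip_width: 0.256
grasp_force: 39.7
```

Emit:
jog_arm(dr=[[0,0,0],[0,0,0],[0,0,0],[0,0,0],[0,0,0],[0,0,0],[0,0,0],[0,0,0]], translation=[[0.1,-1,0],[0.1,-1,0],[0.1,-1,0],[0.1,-1,0],[0.1,-0.95,0],[0,0,0],[0,0,0],[0,0,0]], jaw=[0.1,0.1,0.1,0.1,0.1,0.1,0.1,0.1])

```text
clock: 11.4
position: [0.4664, 0.1379, 0.1892]
ee_rot: [1.0, -0.001, 0.0, 0.0]
ft_force: [-0.6, 0.1, -3.0]
grip_width: 0.257
grasp_force: 39.7
```

Run:
```python
from h import *
c=cam('wrist','w4');print(manip.get_obs()['position'])
```

```text
[0.46643568 0.13780651 0.1891075 ]
```

View pics/w4.png

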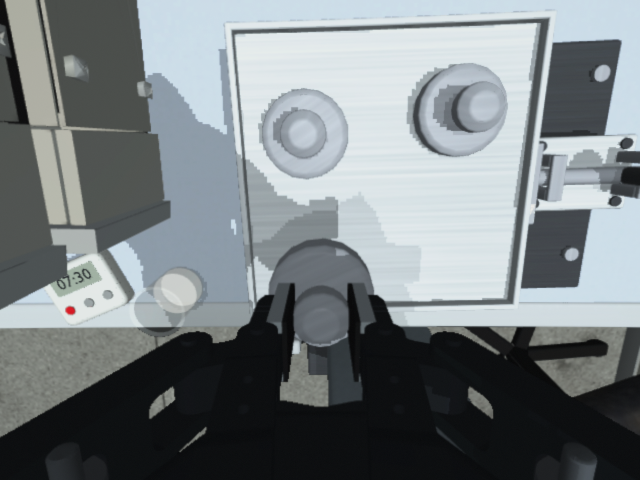

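The wrist view shows two weights standing on the pan, knobs at (303,132) and (480,105), and the held weight over the free front left, clear of them and of the post. Lower and release.

Emit:
jog_arm(dr=[[0,0,0],[0,0,0],[0,0,0],[0,0,0],[0,0,0],[0,0,0],[0,0,0],[0,0,0],[0,0,0],[0,0,0]], translation=[[0,0,0.8],[0,0,0.8],[0,0,0.6],[0,0,0.3],[0,0,0.14],[0,0,0],[0,0,0],[0,0,0],[0,0,0],[0,0,-0.5]], jaw=[0.1,0.1,0.1,0.1,0.1,0.3,0.45,0.55,0.55,0.55])

```text
clock: 12.45
position: [0.4656, 0.1386, 0.1348]
ee_rot: [1.0, -0.0, -0.001, 0.0]
ft_force: [-0.6, 0.2, 0.6]
grip_width: 0.552
grasp_force: 0.0
```

Emit:
jog_arm(dr=[[0,0,0],[0,0,0],[0,0,0],[0,0,0],[0,0,0],[0,0,0],[0,0,0],[0,0,0],[0,0,0],[0,0,0]], translation=[[0,0,-0.8],[0,0,-1],[0,0,-1],[-0.2,1,0],[-0.2,1,0],[-0.2,1,0],[-0.2,1,0],[-0.2,1,0],[-0.2,1,0],[-0.2,1,0]], jaw=[0.55,0.55,0.55,0.6,0.6,0.6,0.6,0.6,0.6,0.6])

```text
clock: 13.45
position: [0.4313, -0.0369, 0.2065]
ee_rot: [1.0, 0.0, 0.001, 0.0]
ft_force: [0.3, -0.1, 0.2]
grip_width: 0.602
grasp_force: 0.0
```

Emit:
jog_arm(dr=[[0,0,0],[0,0,0],[0,0,0],[0,0,0],[0,0,0],[0,0,0],[0,0,0],[0,0,0],[0,0,0],[0,0,0]], translation=[[0,1,0],[0,1,0],[0,1,0],[0,1,0],[0,1,0],[0,1,0],[0,1,0],[0,1,0],[0,1,0],[0,0.4,0]], jaw=[0.6,0.6,0.6,0.6,0.6,0.6,0.6,0.6,0.6,0.6])

```text
clock: 14.45
position: [0.431, -0.2733, 0.2062]
ee_rot: [1.0, -0.001, 0.0, 0.0]
ft_force: [-0.4, 0.2, 0.3]
grip_width: 0.603
grasp_force: 0.0
```

Run:
```python
from h import *
c=cam('wrist','w5');print(manip.get_obs()['position'],proj(c,[.431,-.2885,.052]))
t=cam('top','top5')
a=cv2.resize(t['color'][175:305,210:490],(560,260),interpolation=cv2.INTER_CUBIC)
b=cv2.resize(c['color'],(440,330)); o=np.zeros((600,560,3),np.uint8);o[:260]=a;o[265:595,:440]=b
cv2.imwrite('pics/m5.png',o[:,:,::-1])
```

```text
[ 0.43097027 -0.27361377  0.20600851] [[337.47373524 223.94116667]]
```

View pics/m5.png

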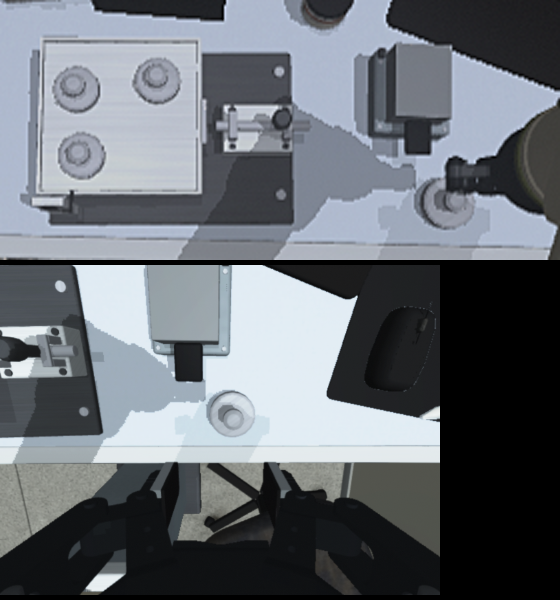

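Three weights stand upright on the pan; the big knob is at (339,222) in the wrist image, as predicted.

Emit:
jog_arm(dr=[[0,0,0],[0,0,0],[0,0,0],[0,0,0],[0,0,0],[0,0,0],[0,0,0],[0,0,0],[0,0,0],[0,0,0]], translation=[[0,0.62,0.5],[0,0,1],[0,0,1],[0,0,1],[0,0,1],[0,0,1],[0,0,1],[0,0,0.4],[0,0,0],[0,0,0]], jaw=[0.6,0.6,0.6,0.6,0.6,0.6,0.6,0.6,0.6,0.3], squeeze=50)

```text
clock: 15.55
position: [0.4319, -0.2867, 0.0336]
ee_rot: [1.0, 0.0, 0.0, 0.0]
ft_force: [-0.2, 0.1, 1.0]
grip_width: 0.443
grasp_force: 0.0
```

Emit:
jog_arm(dr=[[0,0,0],[0,0,0],[0,0,0],[0,0,0],[0,0,0],[0,0,0],[0,0,0],[0,0,0],[0,0,0]], translation=[[0,0,0],[0,0,0],[0,0,0],[0,0,0],[0,0,-0.5],[0,0,-1],[0,0,-1],[0,0,-1],[0,0,-1]], jaw=[0.1,0.1,0.1,0.1,0.1,0.1,0.1,0.1,0.1])

```text
clock: 16.45
position: [0.4309, -0.2862, 0.147]
ee_rot: [1.0, 0.0, -0.0, -0.0]
ft_force: [-0.5, 0.5, -4.7]
grip_width: 0.278
grasp_force: 49.6
```

Emit:
jog_arm(dr=[[0,0,0],[0,0,0],[0,0,0],[0,0,0],[0,0,0],[0,0,0],[0,0,0],[0,0,0],[0,0,0],[0,0,0]], translation=[[0,-0.5,-1],[0,-1,-0.8],[0,-1,0],[0,-1,0],[0,-1,0],[0,-1,0],[0.2,-1,0],[0.2,-1,0],[0.2,-1,0],[0.2,-1,0]], jaw=[0.1,0.1,0.1,0.1,0.1,0.1,0.1,0.1,0.1,0.1])

```text
clock: 17.45
position: [0.4509, -0.048, 0.1909]
ee_rot: [1.0, -0.0, -0.0, 0.0]
ft_force: [0.1, -0.0, -4.2]
grip_width: 0.283
grasp_force: 49.9
```

Emit:
jog_arm(dr=[[0,0,0],[0,0,0],[0,0,0],[0,0,0],[0,0,0],[0,0,0],[0,0,0],[0,0,0]], translation=[[0.2,-1,0],[0.2,-1,0],[0.2,-1,0],[0.1,-1,0],[0,-0.2,0],[0,0,0],[0,0,0],[0,0,0]], jaw=[0.1,0.1,0.1,0.1,0.1,0.1,0.1,0.1])

```text
clock: 18.25
position: [0.4688, 0.0547, 0.1904]
ee_rot: [1.0, -0.001, -0.0, 0.0]
ft_force: [0.5, -0.5, -4.5]
grip_width: 0.281
grasp_force: 49.8
```

Run:
```python
from h import *
c=cam('wrist','w6');print(manip.get_obs()['position'])
```

```text
[0.46879184 0.05483262 0.19035263]
```

View pics/w6.png

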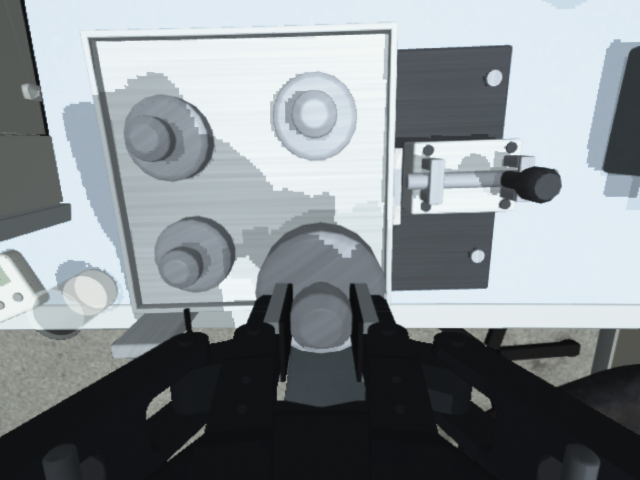

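The wrist view shows three weights upright on the pan and the big one above the free front-right corner; I shift it 4 mm away from the rim and lower it.

Emit:
jog_arm(dr=[[0,0,0],[0,0,0],[0,0,0],[0,0,0],[0,0,0],[0,0,0],[0,0,0],[0,0,0],[0,0,0],[0,0,0]], translation=[[0,-0.16,0.8],[0,0,0.8],[0,0,0.6],[0,0,0.3],[0,0,0.3],[0,0,0.1],[0,0,0],[0,0,0],[0,0,0],[0,0,0]], jaw=[0.1,0.1,0.1,0.1,0.1,0.1,0.3,0.45,0.55,0.55])

```text
clock: 19.3
position: [0.4694, 0.0601, 0.1184]
ee_rot: [1.0, -0.0, 0.001, -0.0]
ft_force: [-0.3, 0.0, 0.4]
grip_width: 0.554
grasp_force: 0.0
```

Emit:
jog_arm(dr=[[0,0,0],[0,0,0],[0,0,0],[0,0,0],[0,0,0],[0,0,0],[0,0,0],[0,0,0],[0,0,0],[0,0,0]], translation=[[0,0,-0.4],[0,0,-0.8],[0,0,-1],[0,0,-1],[0,1,0],[0,1,0],[0,1,0],[0,1,0],[0,1,0],[0,1,0]], jaw=[0.6,0.6,0.6,0.6,0.4,0.2,0,0,0,0])

```text
clock: 20.3
position: [0.469, -0.091, 0.1988]
ee_rot: [1.0, 0.0, 0.001, 0.0]
ft_force: [0.6, -0.2, -0.9]
grip_width: 0.001
grasp_force: 0.0
```

Run:
```python
from h import *
c=cam('wrist','w7');print(manip.get_obs()['position'])
t=cam('top','top7'); s=cam('scene','sc7')
a=cv2.resize(t['color'][175:305,210:490],(560,260),interpolation=cv2.INTER_CUBIC)
b=cv2.resize(c['color'],(440,330)); o=np.zeros((600,800,3),np.uint8);o[:260,:560]=a;o[265:595,:440]=b
o[265:595,445:800]=cv2.resize(s['color'][200:340,220:370],(355,330))
cv2.imwrite('pics/m7.png',o[:,:,::-1])
```

```text
[ 0.4686372  -0.09557485  0.19869488]
```

View pics/m7.png

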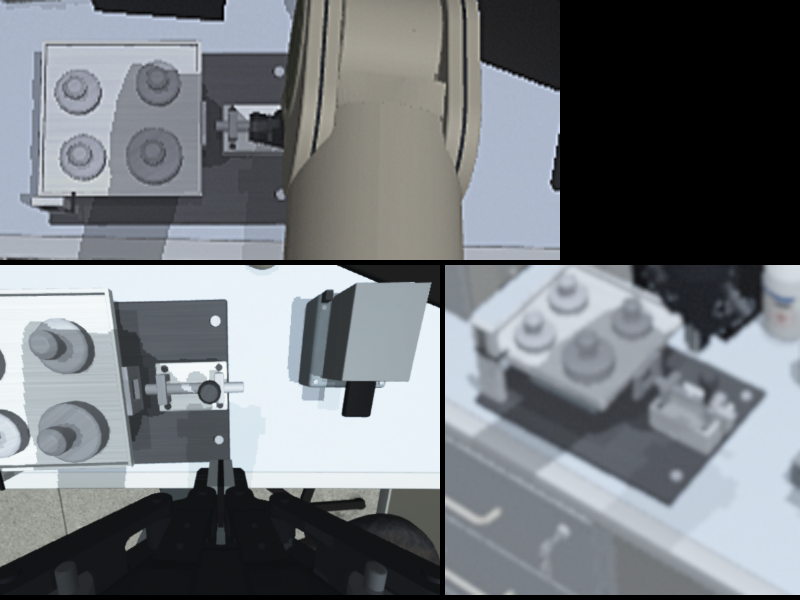

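All four weights stand upright on the pan; the bolt knob's top is at (302,183) in the full wrist image.

Run:
```python
from h import *
c=ld('w7')
print(atz(c,302.5,183.5,.115),manip.get_obs()['position'])
```

```text
[ 0.51030506 -0.08079432  0.115     ] [ 0.46889887 -0.09142962  0.19854915]
```

Emit:
jog_arm(dr=[[0,0,0],[0,0,0],[0,0,0],[0,0,0],[0,0,0],[0,0,0],[0,0,0],[0,0,0],[0,0,0],[0,0,0]], translation=[[0.82,0.7,0],[0.8,0.7,0],[0,0,0],[0,0,0],[0,0,0.5],[0,0,1],[0,0,0.5],[0,0,0],[0,0,0],[0,0,0]], jaw=[0,0,0,0,0,0,0,0,0,0])

```text
clock: 21.45
position: [0.5099, -0.125, 0.1488]
ee_rot: [1.0, 0.0, 0.001, 0.0]
ft_force: [0.4, 0.0, 0.5]
grip_width: -0.002
grasp_force: 0.0
```

Emit:
jog_arm(dr=[[0,0,0],[0,0,0],[0,0,0],[0,0,0],[0,0,0],[0,0,0],[0,0,0],[0,0,0],[0,0,0],[0,0,0]], translation=[[0,0.2,0.7],[0,0,0.7],[0,0,0.6],[0,0,0],[0,-0.4,0],[0,-0.4,0],[0,-0.3,0],[0,-0.2,0],[0,-0.2,0],[0,-0.2,0]], jaw=[0,0,0,0,0,0,0,0,0,0])

```text
clock: 22.45
position: [0.5096, -0.0875, 0.0982]
ee_rot: [1.0, -0.0, 0.0, 0.0]
ft_force: [1.5, -1.6, 1.7]
grip_width: -0.003
grasp_force: 1.1
```

Emit:
jog_arm(dr=[[0,0,0],[0,0,0],[0,0,0],[0,0,0],[0,0,0]], translation=[[0,-0.2,0],[0,-0.2,0],[0,-0.2,0],[0,-0.15,0],[0,0,0]], jaw=[0,0,0,0,0])

```text
clock: 22.95
position: [0.5092, -0.068, 0.0977]
ee_rot: [1.0, 0.0, -0.0, -0.0]
ft_force: [-0.0, -0.1, -0.1]
grip_width: 0.002
grasp_force: 0.1
```

Pushing without being blocked. Continue in small steps to the stop.

Emit:
jog_arm(dr=[[0,0,0],[0,0,0],[0,0,0],[0,0,0],[0,0,0],[0,0,0]], translation=[[0,-0.1,0],[0,-0.1,0],[0,-0.1,0],[0,-0.1,0],[0,-0.1,0],[0,0,0]], jaw=[0,0,0,0,0,0])

```text
clock: 23.55
position: [0.5091, -0.0642, 0.0979]
ee_rot: [1.0, -0.003, 0.0, 0.004]
ft_force: [0.0, -27.7, -0.7]
grip_width: -0.002
grasp_force: 13.8
```

Run:
```python
from h import *
o=manip.get_obs();print(o['position'],o['ft_force'])
c=cam('wrist','w8'); s=cam('top','t8')
u=np.zeros((480,800,3),np.uint8);u[:,:480]=c['color'][:,:480]
u[:320,480:]=cv2.resize(s['color'][200:280,300:380],(320,320),interpolation=cv2.INTER_CUBIC)
cv2.imwrite('pics/m8.png',u[:,:,::-1])
```

```text
[ 0.50905337 -0.06422062  0.09785304] [ 2.32451077e-02 -2.76857545e+01 -7.14051256e-01]
```

View pics/m8.png

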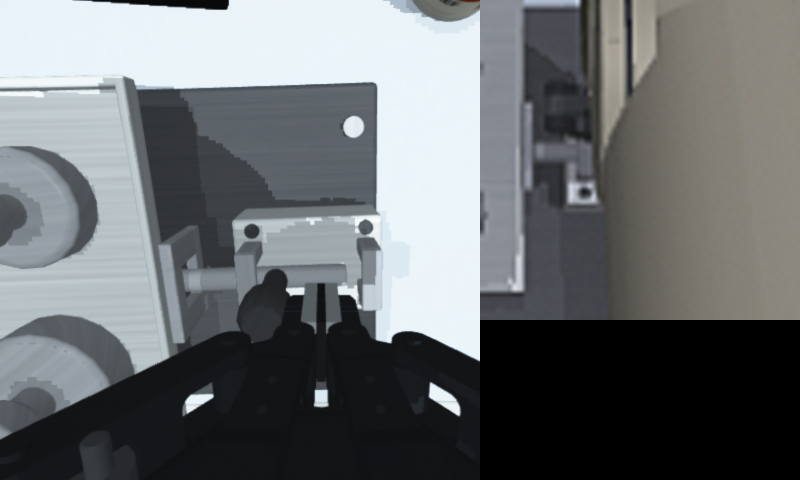

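The force rose to 28 N at a hard stop after about 42 mm of travel, and the wrist view shows the rod passing into the keeper plate at (185,278), so the bolt is home. Retreat and go over the tab.

Emit:
jog_arm(dr=[[0,0,0],[0,0,0],[0,0,0],[0,0,0],[0,0,0],[0,0,0],[0,0,0],[0,0,0],[0,0,0],[0,0,0]], translation=[[0,0.5,0],[0,0.5,-0.2],[0,0,-1],[0,0,-1],[0,0,-1],[-0.2,1,-0.6],[-0.2,1,0],[-0.2,1,0],[-0.2,1,0],[0,1,0]], jaw=[0,0,0,0,0,0.3,0.6,0.6,0.6,0.6])

```text
clock: 24.65
position: [0.4891, -0.207, 0.1933]
ee_rot: [1.0, 0.0, 0.0, -0.0]
ft_force: [0.2, -0.3, -0.2]
grip_width: 0.602
grasp_force: 0.0
```

Emit:
jog_arm(dr=[[0,0,0],[0,0,0],[0,0,0],[0,0,0]], translation=[[0,0.9,0],[0,0,0],[0,0,0],[0,0,0]], jaw=[0.6,0.6,0.6,0.6])

```text
clock: 25.05
position: [0.4897, -0.2275, 0.1929]
ee_rot: [1.0, 0.001, 0.0, -0.0]
ft_force: [-0.1, -0.2, -0.4]
grip_width: 0.599
grasp_force: 0.0
```

Run:
```python
from h import *
o=manip.get_obs();print(o['position'],o['ft_force'])
c=cam('wrist','w9'); s=cam('top','t9')
u=np.zeros((600,800,3),np.uint8);u[:480,:640]=c['color']
u[300:600,440:]=cv2.resize(s['color'][195:275,290:386],(360,300),interpolation=cv2.INTER_CUBIC)
cv2.imwrite('pics/m9.png',u[:,:,::-1])
```

```text
[ 0.48969505 -0.22750677  0.19293974] [-0.09339722 -0.19617575 -0.40607249]
```

View pics/m9.png

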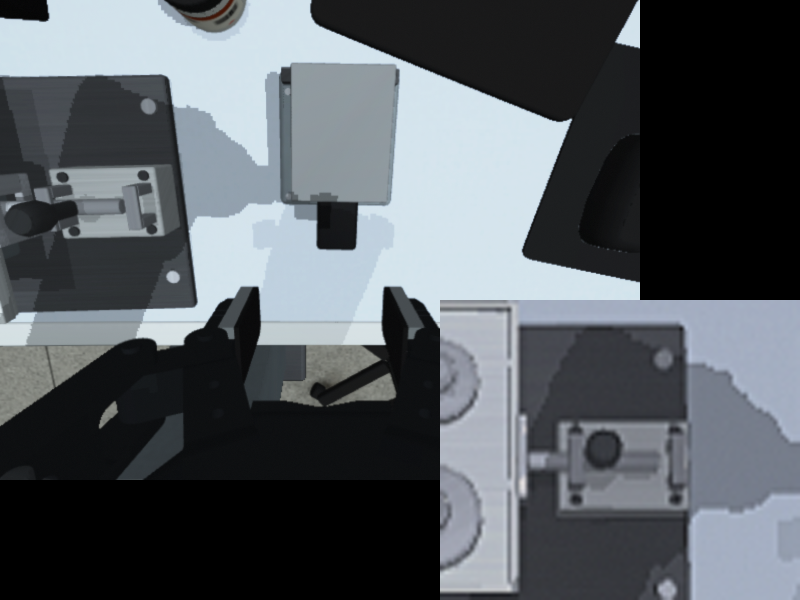

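The inset shows the knob moved to about (333,234) in the top image with the rod in the keeper. The tab's end is at (317–356,249) in the wrist image.

Run:
```python
from h import *
c=ld('t9');print('knob',atz(c,333.5,234.2,.115), 'was',atz(ld('top0'),351.1,232.8,.115))
c=ld('w9')
for p in [(317,249),(356,249),(318,202),(357,202)]: print(atz(c,*p,.076))
```

```text
knob [ 0.50642703 -0.0420523   0.115     ] was [ 0.51059077 -0.08045844  0.115     ]
[ 0.4787644  -0.22574501  0.076     ]
[ 0.47884613 -0.25486165  0.076     ]
[ 0.51409987 -0.22647797  0.076     ]
[ 0.51416611 -0.25458492  0.076     ]
```

Emit:
jog_arm(dr=[[0,0,0],[0,0,0],[0,0,0],[0,0,0],[0,0,0],[0,0,0],[0,0,0],[0,0,0],[0,0,0],[0,0,0]], translation=[[0,0.5,0],[0,0,1],[0,0,1],[0,0,1],[0,0,1],[0,0,1],[0,0,0.6],[0,0,0],[0,0,0],[0,0,0]], jaw=[0.6,0.6,0.6,0.6,0.6,0.6,0.6,0.5,0.3,0.2], squeeze=25)

```text
clock: 26.15
position: [0.4892, -0.2393, 0.0535]
ee_rot: [1.0, 0.0, -0.001, -0.001]
ft_force: [-3.0, 9.2, -0.0]
grip_width: 0.343
grasp_force: 26.9
```

Emit:
jog_arm(dr=[[0,0,0],[0,0,0],[0,0,0]], translation=[[0,0,0],[0,0,0],[0,0,0]], jaw=[0.2,0.2,0.2])

```text
clock: 26.45
position: [0.4893, -0.2393, 0.0536]
ee_rot: [1.0, 0.0, -0.0, -0.001]
ft_force: [-3.2, 8.5, 0.1]
grip_width: 0.345
grasp_force: 26.9
```

Run:
```python
import numpy as np
r=np.hypot(.1125,.0225);f=np.arctan2(.0225,.1125)+np.linspace(0,1.5,16)
x=-r*np.cos(f);z=r*np.sin(f)
print([[round(a,2),0,round(b,2)] for a,b in zip(np.diff(x)/.025,-np.diff(z)/.025)])
```

```text
[[np.float64(0.11), 0, np.float64(-0.44)], [np.float64(0.16), 0, np.float64(-0.43)], [np.float64(0.2), 0, np.float64(-0.41)], [np.float64(0.24), 0, np.float64(-0.39)], [np.float64(0.28), 0, np.float64(-0.37)], [np.float64(0.31), 0, np.float64(-0.34)], [np.float64(0.34), 0, np.float64(-0.3)], [np.float64(0.37), 0, np.float64(-0.27)], [np.float64(0.4), 0, np.float64(-0.23)], [np.float64(0.42), 0, np.float64(-0.19)], [np.float64(0.43), 0, np.float64(-0.15)], [np.float64(0.45), 0, np.float64(-0.1)], [np.float64(0.46), 0, np.float64(-0.06)], [np.float64(0.46), 0, np.float64(-0.01)], [np.float64(0.46), 0, np.float64(0.04)]]
```

Emit:
jog_arm(dr=[[0,0,0],[0,0,0],[0,0,0],[0,0,0],[0,0,0],[0,0,0],[0,0,0]], translation=[[0.11,0,-0.44],[0.16,0,-0.43],[0.2,0,-0.41],[0.24,0,-0.39],[0.28,0,-0.37],[0.31,0,-0.34],[0.34,0,-0.3]], jaw=[0.2,0.2,0.2,0.2,0.2,0.2,0.2])

```text
clock: 27.15
position: [0.5309, -0.2398, 0.1213]
ee_rot: [1.0, 0.001, 0.0, -0.001]
ft_force: [0.5, 5.1, -4.6]
grip_width: 0.345
grasp_force: 27.3
```

Emit:
jog_arm(dr=[[0,0,0],[0,0,0],[0,0,0],[0,0,0],[0,0,0],[0,0,0],[0,0,0],[0,0,0],[0,0,0]], translation=[[0.37,0,-0.27],[0.4,0,-0.23],[0.42,0,-0.19],[0.43,0,-0.15],[0.45,0,-0.1],[0.46,0,-0.06],[0.46,0,-0.01],[0.46,0,0.04],[0,0,0]], jaw=[0.2,0.2,0.2,0.2,0.2,0.2,0.2,0.2,0.2])

```text
clock: 28.05
position: [0.618, -0.241, 0.1458]
ee_rot: [1.0, 0.0, 0.001, 0.0]
ft_force: [-0.3, 2.6, 2.9]
grip_width: 0.346
grasp_force: 28.8
```

Run:
```python
from h import *
c=cam('wrist','w10')
```

```text
(no output)
```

View pics/w10.png

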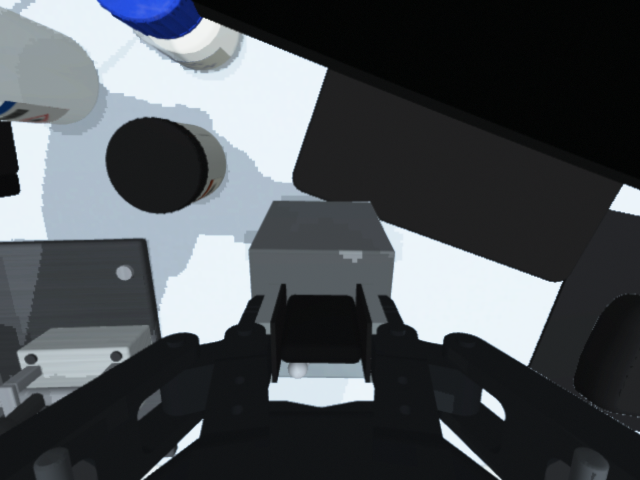

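The cover is open with the tab upright between the pads, and the toggle ball is visible at (298,370). I swing the cover slightly further back for clearance, release it and rise.

Emit:
jog_arm(dr=[[0,0,0],[0,0,0],[0,0,0],[0,0,0],[0,0,0],[0,0,0],[0,0,0],[0,0,0],[0,0,0]], translation=[[0.3,0,0.06],[0.3,0,0.08],[0.1,0,0.04],[0,0,0],[0,0,0],[0,0,0],[0,0,-0.6],[0,0,-1],[0,0,-0.8]], jaw=[0.2,0.2,0.2,0.4,0.55,0.55,0.55,0.55,0.55])

```text
clock: 29.0
position: [0.6342, -0.2416, 0.202]
ee_rot: [1.0, -0.0, 0.001, 0.0]
ft_force: [0.3, -0.5, -0.1]
grip_width: 0.552
grasp_force: 0.0
```

Emit:
jog_arm(dr=[[0,0,0],[0,0,0],[0,0,0],[0,0,0],[0,0,0],[0,0,0],[0,0,0],[0,0,0]], translation=[[-1,0,0],[-1,-0.5,0],[-1,-0.5,0],[-0.65,-0.5,0],[0,-0.5,0],[0,0,0],[0,0,0],[0,0,0]], jaw=[0.5,0.3,0,0,0,0,0,0])

```text
clock: 29.8
position: [0.5434, -0.1919, 0.1996]
ee_rot: [1.0, -0.0, 0.0, 0.0]
ft_force: [0.3, 0.1, -0.5]
grip_width: -0.001
grasp_force: 0.0
```

Run:
```python
from h import *
c=cam('wrist','w11');c=ld('w11');print(manip.get_obs()['position'],proj(c,[[.542,-.226,.081],[.542,-.240,.048]]))
```

```text
[ 0.54326436 -0.19196187  0.19938333] [[365.01822002 236.07152922]
 [377.19497266 226.16327687]]
```

View pics/w11.png

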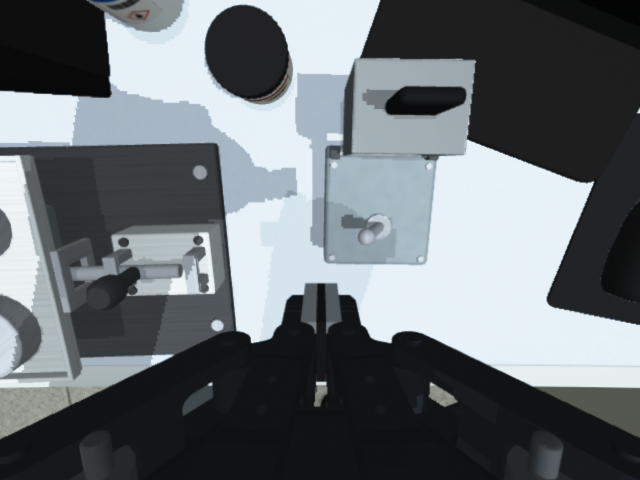

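The toggle tip appears at (366,237), as predicted, and the cover stands open. Descend beside it on the +y side and push towards -y.

Emit:
jog_arm(dr=[[0,0,0],[0,0,0],[0,0,0],[0,0,0],[0,0,0],[0,0,0],[0,0,0],[0,0,0],[0,0,0],[0,0,0]], translation=[[0,-0.1,1],[0,0,1],[0,0,1],[0,0,1],[0,0,1],[0,0,0.25],[0,0,0],[0,0.3,0],[0,0.3,0],[0,0.3,0]], jaw=[0,0,0,0,0,0,0,0,0,0])

```text
clock: 30.85
position: [0.5435, -0.2125, 0.0695]
ee_rot: [1.0, -0.0, 0.001, 0.0]
ft_force: [-0.1, 0.1, 0.9]
grip_width: -0.0
grasp_force: 0.6
```

Emit:
jog_arm(dr=[[0,0,0],[0,0,0],[0,0,0],[0,0,0],[0,0,0]], translation=[[0,0.25,0],[0,0.25,0],[0,0.2,0],[0,0.15,0],[0,0,0]], jaw=[0,0,0,0,0])

```text
clock: 31.35
position: [0.5426, -0.2333, 0.0682]
ee_rot: [1.0, -0.0, -0.0, 0.0]
ft_force: [0.6, 0.4, -0.3]
grip_width: 0.0
grasp_force: 0.0
```

Emit:
jog_arm(dr=[[0,0,0],[0,0,0],[0,0,0],[0,0,0]], translation=[[0,0.1,0],[0,0.1,0],[0,0.1,0],[0,0,0]], jaw=[0,0,0,0])

```text
clock: 31.75
position: [0.543, -0.2352, 0.0679]
ee_rot: [1.0, 0.002, -0.001, -0.003]
ft_force: [-3.2, 14.6, 4.6]
grip_width: 0.002
grasp_force: 7.5
```

The toggle is at its stop (15 N). Retreat, rise, and go back over the tab.

Emit:
jog_arm(dr=[[0,0,0],[0,0,0],[0,0,0],[0,0,0],[0,0,0],[0,0,0],[0,0,0],[0,0,0],[0,0,0],[0,0,0]], translation=[[0,-0.5,0],[0,-0.5,-0.2],[0,0,-1],[0,0,-1],[0,0,-1],[0,0,-1],[0,0,-1],[0,0,-0.3],[0,0,0],[0,0,0]], jaw=[0,0,0,0,0,0,0.3,0.55,0.55,0.55])

```text
clock: 32.75
position: [0.5424, -0.2148, 0.2048]
ee_rot: [1.0, 0.0, -0.001, -0.0]
ft_force: [0.1, -0.0, -0.6]
grip_width: 0.55
grasp_force: 0.0
```

Run:
```python
from h import *
print(manip.get_obs()['position']);cam('wrist','w12')
```

```text
[ 0.54243703 -0.21480313  0.20478973]
```

View pics/w12.png

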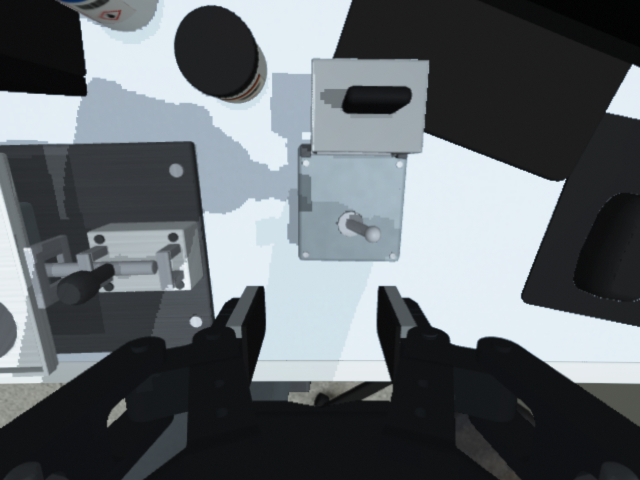

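The toggle now leans to -y, ball at (372,234). Grip the tab again.

Emit:
jog_arm(dr=[[0,0,0],[0,0,0],[0,0,0],[0,0,0],[0,0,0],[0,0,0],[0,0,0],[0,0,0],[0,0,0],[0,0,0]], translation=[[0.92,0.5,0],[0.92,0.54,0],[0.92,0,0],[0.92,0,0],[0,0,0],[0,0,0.9],[0,0,0.9],[0,0,0.7],[0,0,0],[0,0,0]], jaw=[0.55,0.55,0.55,0.55,0.55,0.55,0.55,0.55,0.4,0.2])

```text
clock: 33.8
position: [0.6329, -0.2411, 0.1414]
ee_rot: [1.0, -0.0, -0.002, -0.0]
ft_force: [-2.6, -0.2, -13.9]
grip_width: 0.345
grasp_force: 29.4
```

Emit:
jog_arm(dr=[[0,0,0],[0,0,0],[0,0,0]], translation=[[0,0,0],[0,0,0],[0,0,0]], jaw=[0.2,0.2,0.2])

```text
clock: 34.1
position: [0.6331, -0.2411, 0.1415]
ee_rot: [1.0, -0.0, -0.002, -0.0]
ft_force: [-5.6, -0.6, -21.6]
grip_width: 0.344
grasp_force: 28.7
```

Run:
```python
from h import *
p=manip.get_obs()['position'];print(p)
x0,z0=p[0]-.602,p[2]+.019-.05
r=np.hypot(x0,z0);f1=np.arctan2(z0,-x0);f0=.197;print(r,f1)
f=np.linspace(f1,f0-.01,18);x=-r*np.cos(f);z=r*np.sin(f)
print(np.c_[np.diff(x),-np.diff(z)].round(4)/.025)
```

```text
[ 0.63306506 -0.24111046  0.14147224]
0.11475693351232077 1.844919706339786
[[-0.436 -0.1  ]
 [-0.444 -0.056]
 [-0.448 -0.012]
 [-0.448  0.032]
 [-0.44   0.072]
 [-0.432  0.116]
 [-0.42   0.156]
 [-0.4    0.196]
 [-0.38   0.236]
 [-0.356  0.272]
 [-0.328  0.304]
 [-0.296  0.336]
 [-0.264  0.364]
 [-0.224  0.388]
 [-0.188  0.408]
 [-0.148  0.424]
 [-0.104  0.436]]
```

Emit:
jog_arm(dr=[[0,0,0],[0,0,0],[0,0,0],[0,0,0],[0,0,0],[0,0,0],[0,0,0],[0,0,0],[0,0,0]], translation=[[-0.44,0,-0.1],[-0.44,0,-0.06],[-0.45,0,-0.01],[-0.45,0,0.03],[-0.44,0,0.07],[-0.43,0,0.12],[-0.42,0,0.16],[-0.4,0,0.2],[-0.38,0,0.24]], jaw=[0.2,0.2,0.2,0.2,0.2,0.2,0.2,0.2,0.2])

```text
clock: 35.0
position: [0.5417, -0.2401, 0.1325]
ee_rot: [1.0, 0.001, 0.005, 0.001]
ft_force: [-0.9, 6.2, 7.1]
grip_width: 0.344
grasp_force: 27.6
```

Emit:
jog_arm(dr=[[0,0,0],[0,0,0],[0,0,0],[0,0,0],[0,0,0],[0,0,0],[0,0,0],[0,0,0],[0,0,0]], translation=[[-0.36,0,0.27],[-0.33,0,0.3],[-0.3,0,0.34],[-0.26,0,0.36],[-0.22,0,0.39],[-0.19,0,0.41],[-0.15,0,0.42],[-0.1,0,0.44],[0,0,0]], jaw=[0.2,0.2,0.2,0.2,0.2,0.2,0.2,0.2,0.2])

```text
clock: 35.9
position: [0.4924, -0.2394, 0.0561]
ee_rot: [1.0, 0.001, 0.002, -0.0]
ft_force: [-2.9, 8.5, 0.2]
grip_width: 0.344
grasp_force: 28.1
```

Emit:
jog_arm(dr=[[0,0,0],[0,0,0],[0,0,0],[0,0,0]], translation=[[-0.03,0,0.1],[-0.03,0,0.1],[0,0,0.05],[0,0,0]], jaw=[0.2,0.2,0.2,0.2])

```text
clock: 36.3
position: [0.4922, -0.2395, 0.0532]
ee_rot: [1.0, 0.001, 0.003, 0.0]
ft_force: [-11.3, 14.1, 25.3]
grip_width: 0.344
grasp_force: 30.7
```

Emit:
jog_arm(dr=[[0,0,0],[0,0,0],[0,0,0],[0,0,0],[0,0,0],[0,0,0],[0,0,0],[0,0,0],[0,0,0],[0,0,0]], translation=[[0,0,0],[0,0,0],[0,0,0],[0,0,-0.5],[0,0,-1],[0,0,-0.5],[0,0,0],[0,0,0],[0,0,0],[0,0,0]], jaw=[0.4,0.55,0.55,0.55,0.55,0.55,0.3,0,0,0])

```text
clock: 37.3
position: [0.4888, -0.2409, 0.0966]
ee_rot: [1.0, -0.0, -0.001, -0.0]
ft_force: [-0.2, 0.2, -0.1]
grip_width: -0.001
grasp_force: 0.0
```

The cover met its stop at 25 N. A light press on the tab makes sure, then I back off and check.

Emit:
jog_arm(dr=[[0,0,0],[0,0,0],[0,0,0],[0,0,0],[0,0,0]], translation=[[0,0,0.4],[0,0,0.3],[0,0,0.1],[0,0,0.1],[0,0,0]], jaw=[0,0,0,0,0])

```text
clock: 37.8
position: [0.4885, -0.2408, 0.0758]
ee_rot: [1.0, -0.0, -0.001, -0.0]
ft_force: [-9.9, 4.4, 15.1]
grip_width: 0.003
grasp_force: 7.9
```

Emit:
jog_arm(dr=[[0,0,0],[0,0,0],[0,0,0],[0,0,0],[0,0,0],[0,0,0],[0,0,0],[0,0,0],[0,0,0],[0,0,0]], translation=[[0,0,-0.5],[0,0,-1],[0,0,-1],[0,0,-1],[0,0,-1],[-0.5,1,-0.5],[-0.5,1,0],[-0.5,1,0],[0,0,0],[0,0,0]], jaw=[0,0,0,0,0,0,0,0,0,0])

```text
clock: 38.8
position: [0.4517, -0.3163, 0.2002]
ee_rot: [1.0, -0.001, 0.0, -0.0]
ft_force: [0.0, 1.0, -0.2]
grip_width: -0.003
grasp_force: 0.0
```

Run:
```python
from h import *
print(manip.get_obs()['position'])
c=cam('wrist','w13'); s=cam('top','t13'); q=cam('scene','s13')
u=np.zeros((600,800,3),np.uint8);u[:300,:400]=cv2.resize(c['color'],(400,300))
u[:300,400:]=cv2.resize(q['color'][190:340,220:420],(400,300))
u[305:600,:]=cv2.resize(s['color'][180:295,140:452],(800,295),interpolation=cv2.INTER_CUBIC)
cv2.imwrite('pics/m13.png',u[:,:,::-1])
```

```text
[ 0.45174873 -0.31633575  0.20019206]
```

View pics/m13.png

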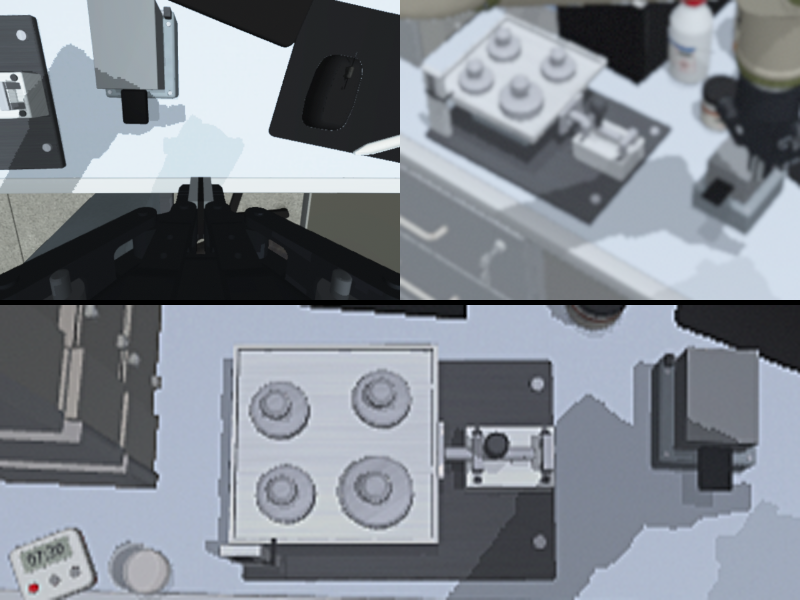

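The final views show all four weights upright on the pan, the bolt in the keeper, the cover shut, and the timer and beaker in place. The hand touches nothing.

```bash
python3 -c "
from workcell import manip
print(manip.hand_in())"
```

```text
the job is handed in; nothing more can be done
None
```

I handed the job in at about 39 s of the 208 s allowed: all four weights stand on the pan, the bolt is home, the toggle is over, and the cover is shut; the hand-in returned no verdict, and I inferred the pan level from the weight count and the bolt passing the keeper.

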